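# Junction-box parts from the strip-down rack to the refit rack in reverse order

## Task

The four parts in the coloured liners of the strip-down rack lie in the order they came out of the battery; move them all to the empty refit rack in the reverse order, ready for refitting: the part nearest the strip-down rack's yellow end goes in the bay at the refit rack's black end, and so on, until the one nearest the black end is in the bay at the yellow end. Set each part upright in the middle of its own bay, turned relative to the rack as it lies now and flat on the bay floor, let go of it, and tip none over on the way.

Things in the scene. Friction and masses are not known exactly. Their poses are not given: they have to be found in the camera images.
- strip_rack: strip-down rack: aluminium bar with four coloured liners (red, green, blue, white), 344 (y) x 110 (x) mm, fixed. Origin: centre of underside; +y runs along the row to the YELLOW end cap, -y to the black one. Caps and rims are 18 mm high. Near or far; along world y within 0.13 rad, yellow end on the robot's left. Liner centres at y = -123, -41, 41, 123 mm; parts stand on liner floors 14 mm up.
- refit_rack: refit rack: same bar, four empty grey bays, 344 (y) x 110 (x) mm, fixed. Origin: centre of underside; +y runs along the row to the YELLOW end cap, -y to the black one. Caps and rims are 18 mm high. Near or far; along world y within 0.13 rad, yellow end on the robot's left. Bay centres at x = 0, y = -123, -41, 41, 123 mm; floor 14 mm up; bays 96 x 75 mm clear, ribs 4 mm above floor.
- fuse_link: fuse: grey ceramic cylinder with brass caps and blades, lying, 30 x 110 x 30 mm high; origin: centre of its underside; its y is the long axis and lies across the rack (along the rack's x) within 0.1 rad. Grip the 30 mm barrel (diameter 29 to 30 mm, axis 15 mm up) across its x. 0.09 kg.
- contactor: contactor: black block with two upright copper studs on top, 70 (x) x 60 (y) mm, block 50 mm high, 63 mm with studs; origin: centre of its underside; its x lies across the rack (along the rack's x) within 0.1 rad. Grip the block across its 60 mm (y). 0.42 kg.
- service_plug: service plug: orange-brown plug with an upright loop handle, 50 (x) x 62 (y) x 70 mm high; origin: centre of its underside; its y lies across the rack within 0.1 rad. Base 16 mm high, body 36 x 48 mm to 38 mm up; the loop's legs and top bar are 20 mm wide (x), the bar spans 56 mm in y, 64 to 70 mm up. Grip the loop across its x. 0.28 kg.
- connector_half: connector half: black base block 34 (x) x 50 (y) mm, 22 mm high, with a grey upper part 24 x 36 mm to 36 mm and two copper pins to 46 mm; origin: centre of its underside; its y lies across the rack within 0.1 rad. Grip the base block across its 34 mm (x). 0.07 kg.
- liner_blue: blue plastic liner tray, fixed on the strip-down rack, 100 (x) x 80 (y) mm, floor 4 mm thick, rim 8 mm high in all; origin: centre of its underside, axes parallel to the rack's. The fuse starts in it; the liner stays, so it keeps showing where the fuse came from. Which of the rack's four places this liner has differs from start to start.
- liner_red: red plastic liner tray, fixed on the strip-down rack, 100 (x) x 80 (y) mm, floor 4 mm thick, rim 8 mm high in all; origin: centre of its underside, axes parallel to the rack's. The contactor starts in it; the liner stays, so it keeps showing where the contactor came from. Which of the rack's four places this liner has differs from start to start.
- liner_green: green plastic liner tray, fixed on the strip-down rack, 100 (x) x 80 (y) mm, floor 4 mm thick, rim 8 mm high in all; origin: centre of its underside, axes parallel to the rack's. The service plug starts in it; the liner stays, so it keeps showing where the service plug came from. Which of the rack's four places this liner has differs from start to start.
- liner_white: white plastic liner tray, fixed on the strip-down rack, 100 (x) x 80 (y) mm, floor 4 mm thick, rim 8 mm high in all; origin: centre of its underside, axes parallel to the rack's. The connector half starts in it; the liner stays, so it keeps showing where the connector half came from. Which of the rack's four places this liner has differs from start to start.
Not all that is in view belongs to the job. Leave any green look-alike of the fuse_link alone. Leave any purple look-alike of the service_plug alone.

How it is judged:
By the outcome, as a careful person would: the job done as asked, in the order asked, and still so for the second after the job is handed in, with the robot touching nothing.
It also fails if it takes over 112 s, if anything falls off the work surface, if the arm or the gripper's body presses on something with over 40 N, if the wrist force passes 120 N, or if a joint passes its speed limit or range.

## Robot

A 6-joint arm with a two-finger parallel gripper is mounted at the origin on the work surface; the furniture and walls round the work are solid. World frame = base frame: x ahead of the robot, y to its left, z up, the work surface at z = 0. Lengths are in mm, angles in rad, forces in N, time in s.
With the tool pointing down it reaches from about 400 to 925 mm from the base axis. Payload 12.5 kg.
Tool frame: the origin (TCP) lies midway between the tips of the shut fingers; the grasp point (between the pads) lies 19 mm behind it; z points along the fingers, y is the line along which they close (so a half turn about z gives the same grasp; the last joint's range is limited). The gripper opens to 95 mm and grips with 3 to 60 N. Pads are 20 mm wide; open, the fingers measure 119 mm over their backs; the gripper's body (75 mm by 180 mm) begins 59 mm behind the grasp point.
Start: joints at [-1.206, 0.491, 1.559, -0, 1.092, -0.106], TCP at [283.524, -557.011, 214.661] pointing down, gripper open.
Joint ranges: [-3.1, 3.1], [-0.84, 2.19], [0.05, 2.79], [-1.13, 4.28], [0.06, 2.93], [-2.69, 2.69]. Speed limits (rad/s): [2.22, 2.22, 2.79, 3.14, 3.14, 3.14].

## Interface

Orientations are given as [roll, pitch, yaw] about the fixed x, y, z axes, in that order (R = Rz(yaw) Ry(pitch) Rx(roll)).
In Python, from cell import * gives the robot as it stands. The module is installed in compiled form; this text tells all that it offers.
- The arm moves only by the tool arm_command, never from a script. Its arguments are lists of equal length, an entry for each row: "delta_pos": the shift along the world's x, y, z in units of 250 mm (1.0 is 250 mm), a list of three; "delta_rot": the turn, a rotation vector about the world's x, y, z in units of 90 degrees (1.0 is 90 degrees), a list of three; "claw": the closure, from 0 (fully open) to 1 (shut). In form: {"delta_pos": [[tx, ty, tz], ...], "delta_rot": [[wx, wy, wz], ...], "claw": [claw, ...]}. A call has exactly 5 rows; each row is the pose to reach, as a shift and turn from the pose commanded when the call began; what a row does not reach only later rows make up. A row lasts 1/12 s, in which the tool goes at most 41.7 mm and 7.16 degrees, less where a joint would pass 70% of its speed; a pose out of reach is approached as far as the arm can. A call with a number of a shift or a turn outside -1 to 1 is refused whole. A call with a gripper value outside its range is refused whole. The fingers move at their own pace and stop on an object; the grip force is fixed at half the most. Time passes only in rows, so rows that repeat a pose let the fingers close, or fill a call up. It gives the time, the measured TCP pose, the force, the opening and the grip force at its end, in the units of the state.
- state(): the state, without advancing time (a new reading comes with each control period).
- read_camera(name): name is "side" or "top" or "wrist"; returns the picture (400x640x3 uint8, red, green, blue); there is no depth.
- calibration(name): a dict with "camera_matrix" (3x3 intrinsics, pixels), "k1" (the pictures are not rectified: a ray, as slopes to the right and down, at radius r is drawn at 1 + k1 r^2 times it, then the intrinsics apply), "T" (4x4, takes a point from camera to world coordinates). Camera axes: x right, y down, z forward; pixel columns grow to the right and rows downward; lengths in mm; the calibration is good to about 2 mm. A picture is of the moment at which its call begins: read the wrist's pose just before it. calibration takes no time and is no camera call; for the wrist camera it gives the pose at the moment of the call.
- job_done(): hands the job in; it is judged then, once.
The state is a dict: "t": time; "joints": joint angles; "qvel": joint speeds; "tau": joint torques, N m; "eef_pos": TCP position; "tcp_rot": TCP orientation; "ft_force": force on the tool from outside, world axes, zero at the start; "moment": the same for the moment, N m; "opening": opening from 0.0 (shut) to 1.0 (fully open); "grip_force": force on a finger pad.
Only numpy, scipy, OpenCV 4.12 (cv2) and the standard library are available. Lean on these libraries where they do the work, as an engineer would, in place of code of your own. Each camera call takes 0.05 s, during which the arm holds its last target. There are 200 camera calls.

## Working session

There is one attempt and no reset: what is moved stays moved. The work goes in short steps, Python scripts to look and compute and a tool call to move; the robot and the scene stay as the last step left them, time stands still between calls to the robot, and variables do not carry over. Pictures are saved under pics/ and viewed, at most 14 in all, crops included, and the job is handed in when it is done.

Besides the shell and the picture viewer there is one more tool, called by a JSON object that holds its "method" and its "body", one argument or row to a line. arm_command: Moves the arm, as the interface text tells. Shifts and turns lie within -1 to 1; 1 stands for 250 mm of shift or 90 degrees of turn. Its arguments: {"type":"object","properties":{"delta_pos":{"type":"array"},"delta_rot":{"type":"array"},"claw":{"type":"array"}},"required":["delta_pos","delta_rot","claw"]}

```bash
mkdir -p pics; ls; python3 - <<'E'
from cell import *
import cv2
s=state();print(s['t'],s['eef_pos'],s['tcp_rot'],s['opening'])
for n in('top','side','wrist'):
    c=calibration(n);print(n,c['camera_matrix'].round(1).tolist(),c['k1'],c['T'].round(3).tolist())
    cv2.imwrite(f'pics/{n}0.png',cv2.cvtColor(read_camera(n),cv2.COLOR_RGB2BGR))
E
```

```text
pics
0.0 [ 283.41444354 -556.75780017  214.06086537] [-3.14046159e+00 -1.16313871e-04  4.70767316e-01] 0.9993236256618866
top [[436.5, 0.0, 320.0], [0.0, 436.5, 200.0], [0.0, 0.0, 1.0]] -0.04110830066765824 [[0.027, -0.996, 0.09, 387.483], [-1.0, -0.027, 0.0, -106.405], [0.002, -0.09, -0.996, 1281.239], [0.0, 0.0, 0.0, 1.0]]
side [[507.4, 0.0, 303.9], [0.0, 507.4, 198.6], [0.0, 0.0, 1.0]] -0.14144459024966047 [[-0.915, -0.25, 0.317, 101.06], [-0.404, 0.55, -0.731, 718.796], [0.008, -0.797, -0.604, 762.855], [0.0, 0.0, 0.0, 1.0]]
wrist [[312.0, 0.0, 316.4], [0.0, 312.0, 194.8], [0.0, 0.0, 1.0]] -0.05926250319693804 [[0.454, -0.865, -0.215, 344.871], [-0.891, -0.44, -0.109, -526.372], [-0.001, 0.241, -0.971, 384.094], [0.0, 0.0, 0.0, 1.0]]
```

View pics/top0.png

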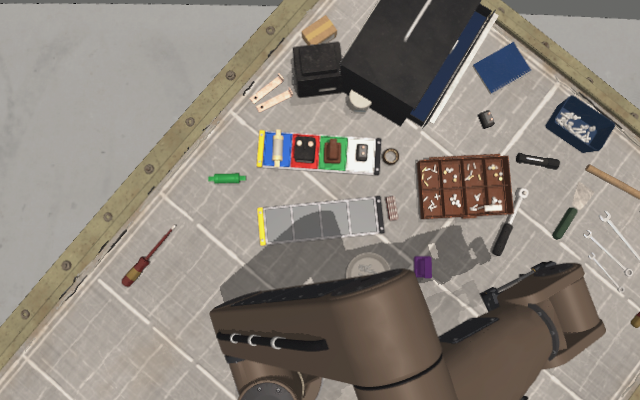

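View pics/side0.png

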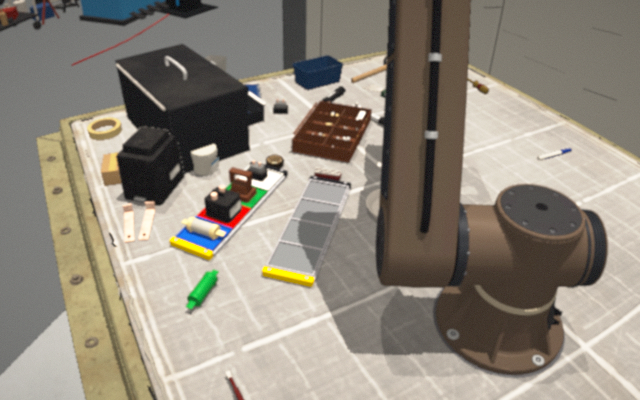

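Top view: the strip-down rack is the far one. Its yellow cap is at (262,150), then blue with the fuse (277,149), red with the contactor (306,150), green with the plug (334,152) and white with the connector (362,152), ending at the black cap (378,156). The refit rack is near, with its yellow cap at (262,225) and black cap at (381,215). Next: helpers and a coarse fix.

```bash
cat > h.py <<'E'
from cell import *
import numpy as np, cv2
from scipy.spatial.transform import Rotation as Rn
def shot(n,f=None):
    c=calibration(n); im=read_camera(n)
    if f: cv2.imwrite(f'pics/{f}.png',cv2.cvtColor(im,cv2.COLOR_RGB2BGR)); np.save(f'pics/{f}.npy',dict(c=c,im=im),allow_pickle=True)
    return c,im
def load(f):
    d=np.load(f'pics/{f}.npy',allow_pickle=True).item(); return d['c'],d['im']
def ray(c,px):
    D=np.array([c['k1'],0,0,0,0.]);px=np.asarray(px,float).reshape(-1,1,2)
    u=cv2.undistortPointsIter(px,c['camera_matrix'],D,None,None,(3,50,1e-9)).reshape(-1,2)
    return c['T'][:3,3],np.c_[u,np.ones(len(u))]@c['T'][:3,:3].T
def onz(c,px,z):
    o,d=ray(c,px); return o+d*((z-o[2])/d[:,2])[:,None]
def proj(c,P):
    T=np.linalg.inv(c['T']);return cv2.projectPoints(np.asarray(P,float).reshape(-1,1,3),cv2.Rodrigues(T[:3,:3])[0],T[:3,3],c['camera_matrix'],np.array([c['k1'],0,0,0,0.]))[0].reshape(-1,2)
def tri(a,pa,b,pb):
    o1,d1=ray(a,pa);o2,d2=ray(b,pb);out=[]
    for u,v in zip(d1,d2):
        s=np.linalg.lstsq(np.c_[u,-v],o2-o1,rcond=None)[0]
        p,q=o1+u*s[0],o2+v*s[1];out.append(np.r_[(p+q)/2,np.linalg.norm(p-q)])
    return np.array(out)
E
python3 - <<'E'
from h import *
c=calibration('top')
print(onz(c,[(262,150),(378,156),(262,225),(381,215),(277,149),(306,150),(334,152),(362,152)],18).round(0))
w=calibration('wrist');s=state()
R=Rn.from_euler('xyz',s['tcp_rot']).as_matrix()
print((R.T@(w['T'][:3,3]-s['eef_pos'])).round(1),(R.T@w['T'][:3,:3]).round(3))
E
```

```text
[[ 644.   68.   18.]
 [ 636. -273.   18.]
 [ 424.   60.   18.]
 [ 463. -284.   18.]
 [ 648.   24.   18.]
 [ 648.  -61.   18.]
 [ 644. -143.   18.]
 [ 646. -226.   18.]]
[  68.6    0.6 -170. ] [[ 0.    -0.971 -0.241]
 [ 1.    -0.     0.   ]
 [-0.    -0.241  0.971]]
```

{"method": "arm_command", "body": {
  "delta_pos": [
    [0.08,0.13,0.06],
    [0.16,0.26,0.12],
    [0.24,0.39,0.18],
    [0.32,0.52,0.24],
    [0.4,0.65,0.3]
  ],
  "delta_rot": [
    [0,0,-0.06],
    [0,0,-0.12],
    [0,0,-0.18],
    [0,0,-0.24],
    [0,0,-0.3]
  ],
  "claw": [0,0,0,0,0]
}}

```text
t: 0.57
eef_pos: [384.0, -392.8, 290.2]
tcp_rot: [-3.141, 0.0, -0.006]
ft_force: [0.4, -0.4, 0.1]
opening: 0.994
grip_force: 0.0
```

{"method": "arm_command", "body": {
  "delta_pos": [
    [0.08,0.13,0.01],
    [0.16,0.26,0.02],
    [0.24,0.39,0.03],
    [0.32,0.52,0.04],
    [0.4,0.65,0.04]
  ],
  "delta_rot": [
    [0,0,0],
    [0,0,0],
    [0,0,0],
    [0,0,0],
    [0,0,0]
  ],
  "claw": [0.2,0.4,0.4,0.4,0.4]
}}

```text
t: 0.98
eef_pos: [484.2, -230.3, 300.1]
tcp_rot: [3.141, -0.001, -0.001]
ft_force: [0.8, -0.8, 0.3]
opening: 0.703
grip_force: 0.0
```

```bash
python3 - <<'E'
from h import *
shot('wrist','w1')
E
```

```text
(no output)
```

View pics/w1.png

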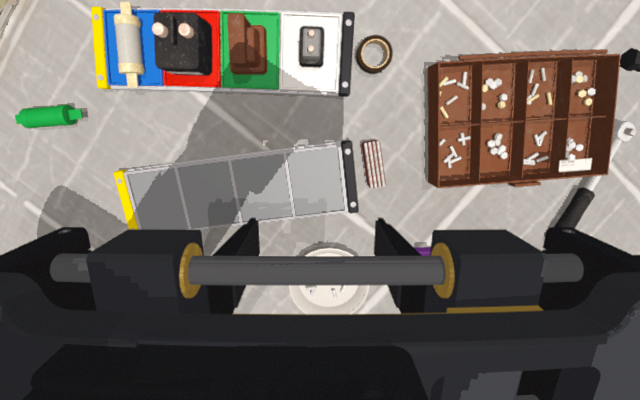

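The wrist view shows both racks clear of the gripper. The strip rack spans columns 95–353, rows 8–95, with fuse (130,45), contactor (180,45), plug (247,45) and connector (311,45). The refit rack spans (118,170)–(355,212). I'll take a second view from another place.

{"method": "arm_command", "body": {
  "delta_pos": [
    [0.06,0.12,0],
    [0.12,0.24,0],
    [0.18,0.36,0],
    [0.24,0.48,0],
    [0.24,0.5,0]
  ],
  "delta_rot": [
    [0,0,0],
    [0,0,0],
    [0,0,0],
    [0,0,0],
    [0,0,0]
  ],
  "claw": [0.4,0.4,0.4,0.4,0.4]
}}

```text
t: 1.45
eef_pos: [545.0, -103.4, 299.3]
tcp_rot: [-3.141, -0.0, 0.002]
ft_force: [-0.5, -0.4, -0.8]
opening: 0.6
grip_force: 0.0
```

```bash
python3 - <<'E'
from h import *
shot('wrist','w2')
E
```

```text
(no output)
```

View pics/w2.png

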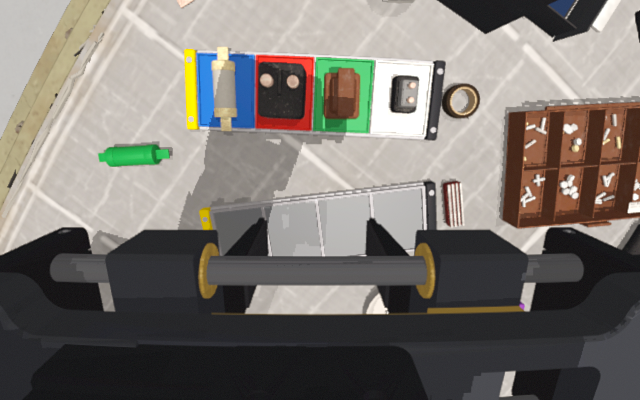

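```bash
cat > m.py <<'E'
from h import *
def hsvm(im,lo,hi,box):
    h=cv2.cvtColor(im,cv2.COLOR_RGB2HSV);m=cv2.inRange(h,np.array(lo),np.array(hi))
    k=np.zeros_like(m);x0,y0,x1,y1=box;k[y0:y1,x0:x1]=m[y0:y1,x0:x1]
    return k
def big(m):
    n,l,s,c=cv2.connectedComponentsWithStats(m);i=1+np.argmax(s[1:,4]);return (l==i).astype(np.uint8)*255
E
cat > a.py <<'E'
from m import *
ims=[]
B={'w1':dict(strip=(85,0,360,100),ref=(105,135,365,240)),'w2':dict(strip=(175,40,450,145),ref=(190,175,445,232))}
COL=dict(yel=((22,120,120),(35,255,255)),blue=((100,120,60),(125,255,255)),green=((50,100,60),(80,255,255)),red=((0,200,120),(4,255,255)),blk=((0,0,0),(180,120,60)))
for f in('w1','w2'):
    c,im=load(f);vis=cv2.cvtColor(im,cv2.COLOR_RGB2BGR)
    for rk in('strip','ref'):
        for k,(lo,hi) in COL.items():
            if rk=='ref' and k not in('yel','blk'):continue
            b=B[f][rk]
            if k=='blk': b=(b[2]-35,b[1],b[2],b[3])
            m=hsvm(im,lo,hi,b)
            if m.sum()<255*20: print(f,rk,k,'few');continue
            m=cv2.morphologyEx(m,cv2.MORPH_OPEN,np.ones((2,2)))
            m=big(m);h=cv2.convexHull(cv2.findNonZero(m));r=cv2.minAreaRect(h);p=cv2.boxPoints(r)
            W=onz(c,p,18);ctr=W.mean(0);e=[np.linalg.norm(W[1]-W[0]),np.linalg.norm(W[2]-W[1])]
            d=W[1]-W[0] if e[0]>e[1] else W[2]-W[1]
            print(f,rk,k,ctr[:2].round(1),'dims',np.round(e,1),'long yaw',round((np.arctan2(d[1],d[0])+np.pi/2)%np.pi-np.pi/2,3), 'px',np.round(r[0],1))
            cv2.polylines(vis,[p.round().astype(int)],1,(255,0,255),1)
    b=B[f]['strip'];ims.append(cv2.resize(vis[b[1]:b[1]+100,b[0]:b[0]+270],None,fx=2.9,fy=2.9,interpolation=cv2.INTER_CUBIC))
cv2.imwrite('pics/v1.png',np.vstack(ims))
E
python3 a.py
```

```text
w1 strip yel [650.3  71. ] dims [ 18.1 108.8] long yaw -0.019 px [100.4  48.6]
w1 strip blue [647.9   1.5] dims [36.8 99.9] long yaw -0.025 px [148.1  48.5]
w1 strip green [ 642.2 -140.8] dims [79.  99.2] long yaw -0.022 px [250.5  50.5]
w1 strip red [644.9 -60.8] dims [75.2 97.1] long yaw -0.056 px [192.5  49.5]
w1 strip blk [ 585.4 -269. ] dims [11.1  5.4] long yaw -1.568 px [344.  94.]
w1 ref yel [430.1  61.5] dims [19.8 95.5] long yaw 0.066 px [126.3 201.1]
w1 ref blk [ 516.9 -270.9] dims [7.2 4.3] long yaw -1.57 px [344.5 143.5]
w2 strip yel [651.1  71.6] dims [ 16.3 108.4] long yaw -0.032 px [191.7  90. ]
w2 strip blue [ 6.485e+02 -1.000e-01] dims [34.3 98. ] long yaw -0.037 px [242.5  91.5]
w2 strip green [ 642.7 -141.3] dims [98.4 78.5] long yaw -0.05 px [343.9  95.8]
w2 strip red [641.  -59.5] dims [87.  74.1] long yaw -0.077 px [285.2  97.1]
w2 strip blk [ 635.5 -286.5] dims [10. 33.] long yaw 0.09 px [446.5 103. ]
w2 ref yel [462.2  65.5] dims [17.1 36.3] long yaw 0.063 px [206.2 219.5]
w2 ref blk [ 444.5 -282.5] dims [15.7  3.3] long yaw 1.568 px [432. 231.]
```

View pics/v1.png

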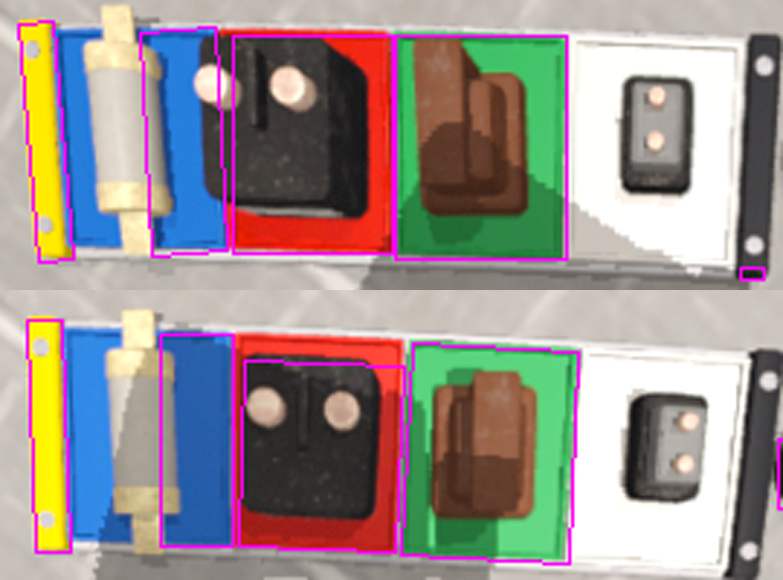

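The crop shows two screw heads on each cap. In w1 the strip rack's are about (96,17), (100,78), (349,22), (345,84). The studs and pins are also clear blobs, so I'll use all of these as point features in both views.

```bash
cat > b.py <<'E'
from m import *
def blob(im,p,w,kind):
    x,y=np.round(p).astype(int);x0,y0=max(x-w,0),max(y-w,0);a=im[y0:y+w+1,x0:x+w+1].astype(float)
    h=cv2.cvtColor(im[y0:y+w+1,x0:x+w+1],cv2.COLOR_RGB2HSV)
    v=a[...,2] if kind=='y' else a.min(2)
    t=(v.max()+np.median(v))/2; m=(v>t).astype(np.uint8)
    n,l,s,c=cv2.connectedComponentsWithStats(m)
    d=[np.hypot(*(c[i]+[x0,y0]-p)) if s[i,4]>=3 else 99 for i in range(1,n)]
    i=1+int(np.argmin(d));k=(l==i)
    ww=np.where(k,v-t+5,0);yy,xx=np.mgrid[0:k.shape[0],0:k.shape[1]]
    return np.array([(xx*ww).sum()/ww.sum()+x0,(yy*ww).sum()/ww.sum()+y0]),int(k.sum())
E
python3 - <<'E'
from b import *
c1,i1=load('w1');c2,i2=load('w2')
F={'sy+':((96.4,17),(189,57),5,'y'),'sy-':((100.5,77.5),(191,119),5,'y'),'sb+':((348.8,22.5),(440,71),5,'b'),'sb-':((345,84.5),(433,130),5,'b'),
 'stA':((158,30),(266,80),7,'b'),'stB':((185,30),(292.5,80),7,'b'),'p1':((311,33),(412,85),4,'b'),'p2':((311,48),(411,100),4,'b')}
for k,(a,b,w,t) in F.items():
    pa,na=blob(i1,a,w,t);pb,nb=blob(i2,b,w,t)
    print(k,pa.round(1),na,pb.round(1),nb,tri(c1,[pa],c2,[pb])[0].round(1))
v=cv2.cvtColor(i1,cv2.COLOR_RGB2BGR)[130:230,105:370];u=cv2.cvtColor(i2,cv2.COLOR_RGB2BGR)[170:245,190:455]
cv2.imwrite('pics/v2.png',cv2.resize(np.vstack([v,u]),None,fx=3,fy=3,interpolation=cv2.INTER_CUBIC))
E
```

```text
sy+ [95.3 16.7] 32 [188.6  59.3] 33 [6.928e+02 7.220e+01 1.920e+01 1.000e-01]
sy- [98.4 77.5] 46 [190.5 118.6] 32 [612.4  74.2  23.7   1.6]
sb+ [348.1  22.3] 31 [439.6  71. ] 28 [ 6.783e+02 -2.730e+02  1.830e+01  1.000e-01]
sb- [344.6  84.2] 28 [432.8 129.6] 27 [ 598.5 -269.6   18.5    0. ]
stA [158.2  27.8] 80 [266.4  78.4] 72 [ 6.599e+02 -4.270e+01  7.490e+01  6.000e-01]
stB [185.8  30.4] 51 [293.3  81. ] 74 [656.9 -74.8  71.7   0.9]
p1 [311.4  32.5] 18 [412.5  84.9] 18 [ 6.553e+02 -2.244e+02  5.830e+01  1.000e-01]
p2 [310.7  48.4] 17 [411.   99.8] 15 [ 6.369e+02 -2.235e+02  5.860e+01  1.000e-01]
```

View pics/v2.png

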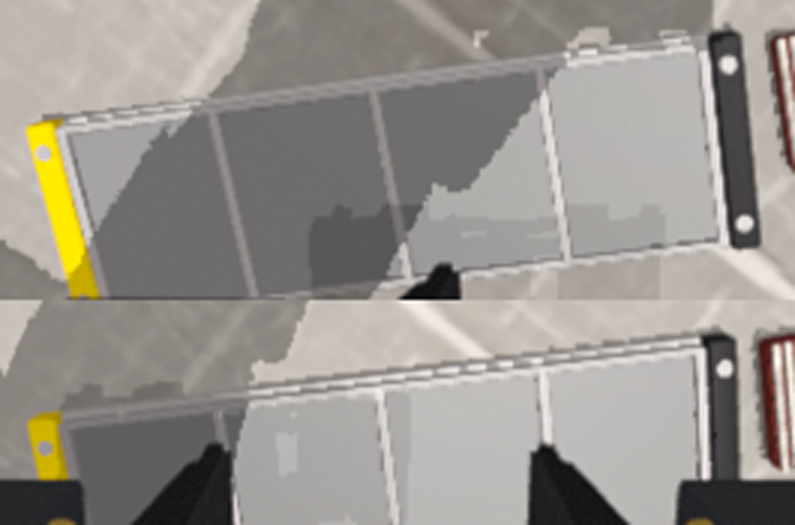

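```bash
python3 - <<'E'
from b import *
c1,i1=load('w1');c2,i2=load('w2')
q={}
for k,p,t in(('y+',(119.3,180.7),'y'),('b+',(347.7,151.3),'b'),('b-',(353,204.3),'b')):
    q[k],n=blob(i1,p,4,t);print(k,q[k].round(1),n,onz(c1,[q[k]],18.4)[0].round(1))
for k,p,t in(('y+',(205,219.3),'y'),('b+',(431.7,192.7),'b')):
    b,n=blob(i2,p,4,t);print(k,b.round(1),n,onz(c2,[b],18.4)[0].round(1),tri(c1,[q[k]],c2,[b])[0].round(1))
def pose(yp,bp,bm):
    # screws at (+-40,+-L)
    xa=bp-bm; ya=yp-bp
    print('yaw x',np.arctan2(xa[1],xa[0]).round(4),'y',np.arctan2(-ya[0],ya[1]).round(4),'len',np.linalg.norm(xa).round(1),np.linalg.norm(ya).round(1))
    return (yp+bm)/2,np.arctan2(-ya[0],ya[1])
for f,c,im,pts in(('w1',c1,i1,((95.3,16.7),(348.1,22.3),(344.6,84.2))),('w2',c2,i2,((188.6,59.3),(439.6,71),(432.8,129.6)))):
    W=onz(c,pts,18.4)[:,:2];ctr,y=pose(*W);print(f,'strip',ctr.round(1),y.round(4))
W=onz(c1,[q['y+'],q['b+'],q['b-']],18.4)[:,:2];ctr,y=pose(*W);print('ref',ctr.round(1),y.round(4))
E
```

```text
y+ [118.9 180.7] 24 [463.2  68.1  18.4]
b+ [347.4 151. ] 25 [ 506.1 -275.3   18.4]
b- [352.8 203.9] 22 [ 426.8 -285.3   18.4]
y+ [204.5 219. ] 24 [463.4  68.   18.4] [4.633e+02 6.800e+01 1.840e+01 2.000e-01]
b+ [431.2 192.3] 21 [ 506.2 -275.3   18.4] [ 506.1 -275.3   18.4    0. ]
yaw x -0.0425 y -0.0428 len 79.9 346.1
w1 strip [645.7 -98.4] -0.0428
yaw x -0.0409 y -0.0424 len 80.0 345.7
w2 strip [645.7 -98.6] -0.0424
yaw x 0.1257 y 0.1245 len 79.9 346.0
ref [ 445.  -108.6] 0.1245
```

Measured: strip rack at (645.7,-98.5), yaw -0.0425; refit rack at (445.0,-108.6), yaw 0.125; cap tops at z≈18.4. Now a close-up of the plug and connector.

{"method": "arm_command", "body": {
  "delta_pos": [
    [0.02,-0.06,-0.14],
    [0.04,-0.13,-0.28],
    [0.06,-0.2,-0.42],
    [0.08,-0.26,-0.56],
    [0.1,-0.32,-0.7]
  ],
  "delta_rot": [
    [0,0,0],
    [0,0,0],
    [0,0,0],
    [0,0,0],
    [0,0,0]
  ],
  "claw": [0.5,0.5,0.5,0.5,0.5]
}}

```text
t: 1.92
eef_pos: [568.0, -188.7, 123.1]
tcp_rot: [3.141, -0.0, -0.001]
ft_force: [0.9, -0.1, 0.9]
opening: 0.503
grip_force: 0.0
```

```bash
python3 - <<'E'
from h import *
shot('wrist','w3')
E
```

{"method": "arm_command", "body": {
  "delta_pos": [
    [0,0.14,0],
    [0,0.28,0],
    [0,0.42,0],
    [0,0.54,0],
    [0,0.64,0]
  ],
  "delta_rot": [
    [0,0,0],
    [0,0,0],
    [0,0,0],
    [0,0,0],
    [0,0,0]
  ],
  "claw": [0.5,0.5,0.5,0.5,0.5]
}}

```text
t: 2.38
eef_pos: [568.0, -25.7, 125.3]
tcp_rot: [3.142, 0.0, -0.0]
ft_force: [0.0, 0.2, -0.9]
opening: 0.499
grip_force: 0.0
```

```bash
python3 - <<'E'
from h import *
shot('wrist','w4')
a=[cv2.imread(f'pics/{f}.png')[:230] for f in('w3','w4')]
cv2.imwrite('pics/v3.png',cv2.resize(np.vstack(a),None,fx=1.25,fy=1.25,interpolation=cv2.INTER_CUBIC))
E
```

```text
(no output)
```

View pics/v3.png

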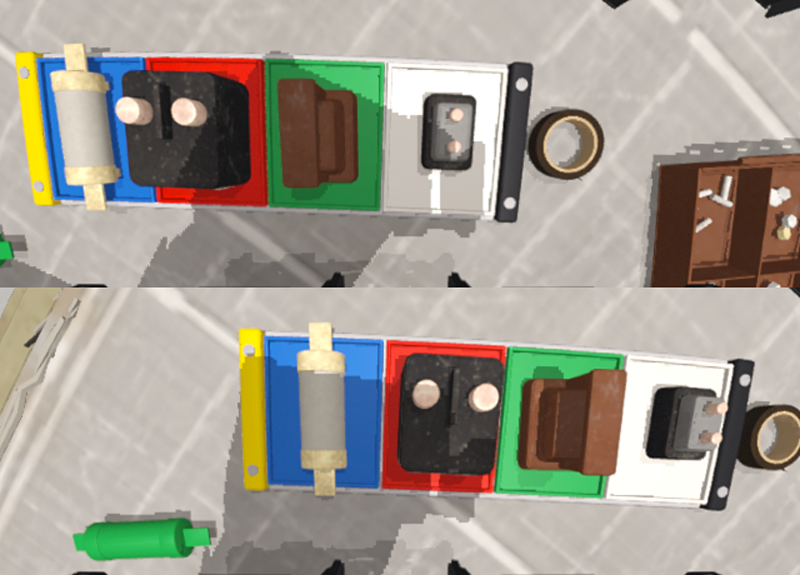

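The close-ups show every part clearly. In crop pixels the fuse is at (322,410) lower, the contactor top face (450,412) lower, the plug bar (297,133) upper and the connector (447,130) upper. Now to measure them.

```bash
cat > d.py <<'E'
from b import *
c3,i3=load('w3');c4,i4=load('w4')
ys=-0.0425
RS=np.array([[np.cos(ys),-np.sin(ys)],[np.sin(ys),np.cos(ys)]]);CS=np.array([645.7,-98.5])
def rep(n,W):
    W=W[:,:2];e=[W[1]-W[0],W[2]-W[1]];a=e[int(np.argmax([np.linalg.norm(x) for x in e]))]
    y=(np.arctan2(a[1],a[0])+np.pi/2)%np.pi-np.pi/2
    print(n,'ctr',W.mean(0).round(1),'dims',[round(float(np.linalg.norm(x)),1) for x in e],'yaw',round(y,3),'in rack',((W.mean(0)-CS)@RS).round(1))
def rect(m): return cv2.boxPoints(cv2.minAreaRect(cv2.convexHull(cv2.findNonZero(big(m)))))
def b(x0,y0,x1,y1,off=0): return tuple(int(v) for v in (x0/1.25,(y0-off)/1.25,x1/1.25,(y1-off)/1.25))
O=287.5
# screws check
for n,p,q,t in(('y+',(24,71),(248,350),'y'),('y-',(39,187),(252,470),'y'),('b+',(522,84),(744,379),'b'),('b-',(509,202),(723,491),'b')):
    pa,_=blob(i3,(p[0]/1.25,p[1]/1.25),5,t);pb,_=blob(i4,(q[0]/1.25,(q[1]-O)/1.25),5,t);print(n,tri(c3,[pa],c4,[pb])[0].round(1))
# fuse
for c,im,bx in((c4,i4,b(285,318,360,500,O)),(c3,i3,b(45,38,124,212))):
    m=hsvm(im,(12,15,60),(40,150,255),bx);m=cv2.morphologyEx(m,cv2.MORPH_CLOSE,np.ones((5,5)));m=cv2.morphologyEx(m,cv2.MORPH_OPEN,np.ones((7,7)))
    rep('fuse',onz(c,rect(m),29))
# contactor
m=hsvm(i4,(0,0,0),(180,255,75),b(394,345,508,480,O))
hs=cv2.cvtColor(i4,cv2.COLOR_RGB2HSV);m[(hs[...,1]>150)&(hs[...,2]>40)]=0
rep('contactor w4',onz(c4,rect(m),64))
for n,p,q in(('stA',(134,110),(426,394)),('stB',(190,112),(484,397))):
    pa,na=blob(i3,(p[0]/1.25,p[1]/1.25),13,'b');pb,nb=blob(i4,(q[0]/1.25,(q[1]-O)/1.25),13,'b');print(n,na,nb,tri(c3,[pa],c4,[pb])[0].round(1))
# connector
for n,p,q in(('p1',(457,115),(722,408)),('p2',(454,147),(715,438))):
    pa,na=blob(i3,(p[0]/1.25,p[1]/1.25),5,'b');pb,nb=blob(i4,(q[0]/1.25,(q[1]-O)/1.25),5,'b');print(n,na,nb,tri(c3,[pa],c4,[pb])[0].round(1))
m=hsvm(i3,(0,0,0),(180,255,120),b(412,85,485,178));rep('connector w3 z36',onz(c3,rect(m),36))
# plug
for n,c,im,bx in(('w3',c3,i3,b(268,65,375,200)),('w4',c4,i4,b(505,355,632,485,O))):
    m=big(hsvm(im,(0,60,30),(18,255,255),bx));ed=[]
    ys_,xs_=np.nonzero(m)
    for r in range(ys_.min()+12,ys_.max()-11):
        x=xs_[ys_==r];ed.append((x.min()-.5 if n=='w3' else x.max()+.5,r))
    L=onz(c,ed,84);k=np.polyfit(L[:,0],L[:,1],1)
    res=np.abs(np.polyval(k,L[:,0])-L[:,1]);g=res<1.5;k=np.polyfit(L[g,0],L[g,1],1)
    sel=xs_<ed[0][0]+25 if n=='w3' else xs_>ed[0][0]-25
    t,bo=ys_[sel].min(),ys_[sel].max();x0=np.mean([e[0] for e in ed])+(14 if n=='w3' else -14)
    print('plug',n,'edge y at x=645',np.polyval(k,645).round(1),'yaw',np.arctan(k[0]).round(3),g.sum(),'x ends',onz(c,[(x0,t-.5),(x0,bo+.5)],84)[:,0].round(1))
E
python3 d.py
```

```text
y+ [6.932e+02 7.270e+01 1.870e+01 6.000e-01]
y- [6.13e+02 7.61e+01 1.85e+01 1.00e-01]
b+ [ 6.783e+02 -2.727e+02  1.890e+01  4.000e-01]
b- [ 598.5 -269.4   18.9    0. ]
fuse ctr [651.6  22.9] dims [46.7, 115.6] yaw -0.019 in rack [  0.7 121.5]
fuse ctr [653.1  24.3] dims [55.4, 113.8] yaw -0.143 in rack [  2.1 123. ]
contactor w4 ctr [647.2 -56.7] dims [65.1, 56.6] yaw -0.067 in rack [-0.3 41.8]
stA 286 42 [ 6.591e+02 -4.290e+01  7.690e+01  4.000e-01]
stB 286 313 [ 6.564e+02 -7.440e+01  7.470e+01  2.000e-01]
p1 44 38 [ 6.55e+02 -2.24e+02  5.97e+01  4.00e-01]
p2 22 20 [ 6.369e+02 -2.253e+02  5.650e+01  5.000e-01]
connector w3 z36 ctr [ 645.9 -222. ] dims [47.2, 32.5] yaw -0.054 in rack [   5.5 -123.3]
plug w3 edge y at x=645 -128.6 yaw 0.0 63 x ends [671.2 616.2]
plug w4 edge y at x=645 -146.3 yaw -0.008 61 x ends [670.8 615.6]
```

```bash
python3 - <<'E'
import io,contextlib
with contextlib.redirect_stdout(io.StringIO()):
    from d import *
for c,im,x0,x1,y0,y1 in((c4,i4,285,365,(352-O),(468-O)),(c3,i3,44,124,75,182)):
    h=cv2.cvtColor(im,cv2.COLOR_RGB2HSV);P=[]
    for r in range(int(y0/1.25),int(y1/1.25)):
        row=h[r,int(x0/1.25):int(x1/1.25)];nb=~((row[:,0]>95)&(row[:,0]<130)&(row[:,1]>120))
        n,l,s,_=cv2.connectedComponentsWithStats(nb.astype(np.uint8)[None]);i=1+np.argmax(s[1:,4]);xs=np.nonzero(l[0]==i)[0]+int(x0/1.25)
        P.append((xs.min()-.5,xs.max()+.5,r))
    P=np.array(P);A=onz(c,P[:,[0,2]],29);B=onz(c,P[:,[1,2]],29);M=(A+B)/2
    w=np.hypot(*(A-B)[:,:2].T);g=np.abs(w-np.median(w))<3;k=np.polyfit(M[g,0],M[g,1],1)
    print(g.sum(),'width',np.median(w).round(1),'yaw',np.arctan(k[0]).round(3),'y at 652',np.polyval(k,652).round(1))
E
```

```text
92 width 30.2 yaw -0.009 y at 652 22.7
70 width 38.1 yaw -0.008 y at 652 23.1
```

{"method": "arm_command", "body": {
  "delta_pos": [
    [0.112,0.067,0],
    [0.223,0.133,0],
    [0.334,0.199,0],
    [0.334,0.199,0],
    [0.334,0.199,0]
  ],
  "delta_rot": [
    [0,0,0],
    [0,0,0],
    [0,0,-0.006],
    [0,0,-0.006],
    [0,0,-0.006]
  ],
  "claw": [0.54,0.54,0.54,0.54,0.54]
}}

```text
t: 2.85
eef_pos: [652.4, 22.8, 124.7]
tcp_rot: [3.141, 0.0, -0.009]
ft_force: [-1.1, -0.1, 0.1]
opening: 0.459
grip_force: 0.0
```

```bash
python3 - <<'E'
from h import *
s=state();print(s['eef_pos'].round(1),s['tcp_rot'].round(4),s['opening'])
shot('wrist','w5');shot('side','s5')
a=np.vstack([cv2.imread('pics/w5.png')[:330],cv2.resize(cv2.imread('pics/s5.png')[130:290,130:350],(640,465))[:270]])
cv2.imwrite('pics/v5.png',a)
E
```

```text
[652.4  22.8 124.7] [ 3.1414e+00  2.0000e-04 -8.9000e-03] 0.45891213183167107
```

View pics/v5.png

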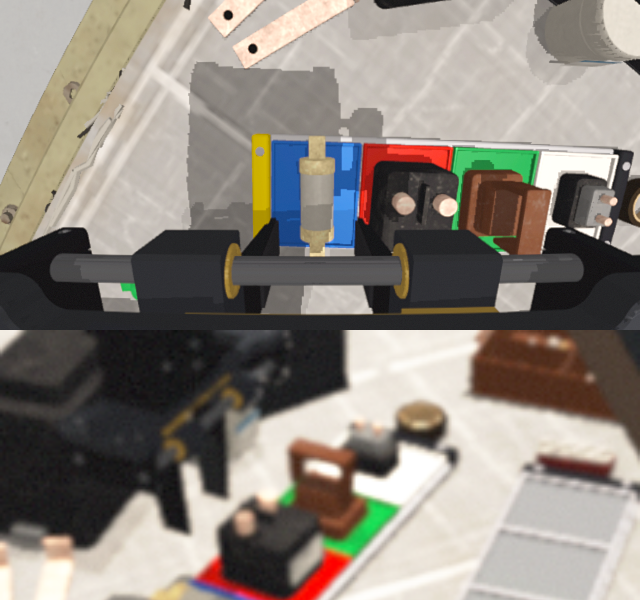

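The fingers straddle the fuse evenly (fingers near columns 275 and 362, fuse at 317). Descending, then closing.

{"method": "arm_command", "body": {
  "delta_pos": [
    [0,0,-0.12],
    [0,0,-0.24],
    [0,0,-0.34],
    [0,0,-0.4],
    [0,0,-0.43]
  ],
  "delta_rot": [
    [0,0,0],
    [0,0,0],
    [0,0,0],
    [0,0,0],
    [0,0,0]
  ],
  "claw": [0.54,0.54,0.54,0.54,0.54]
}}

```text
t: 3.37
eef_pos: [650.3, 21.7, 15.3]
tcp_rot: [-3.142, 0.003, -0.011]
ft_force: [1.1, 0.2, 0.5]
opening: 0.461
grip_force: 0.0
```

{"method": "arm_command", "body": {
  "delta_pos": [
    [0,0,0],
    [0,0,0],
    [0,0,0],
    [0,0,0],
    [0,0,0]
  ],
  "delta_rot": [
    [0,0,0],
    [0,0,0],
    [0,0,0],
    [0,0,0],
    [0,0,0]
  ],
  "claw": [0.54,0.8,0.9,0.9,0.9]
}}

```text
t: 3.78
eef_pos: [652.6, 22.6, 18.5]
tcp_rot: [3.141, -0.002, -0.01]
ft_force: [-0.4, -1.2, 4.4]
opening: 0.298
grip_force: 30.0
```

{"method": "arm_command", "body": {
  "delta_pos": [
    [0,0,0.04],
    [0,0,0.14],
    [0,0,0.26],
    [0,0,0.38],
    [0,0,0.46]
  ],
  "delta_rot": [
    [0,0,0],
    [0,0,0],
    [0,0,0],
    [0,0,0],
    [0,0,0]
  ],
  "claw": [0.9,0.9,0.9,0.9,0.9]
}}

```text
t: 4.2
eef_pos: [652.5, 22.8, 135.9]
tcp_rot: [3.141, -0.003, -0.01]
ft_force: [0.7, 0.7, -1.2]
opening: 0.301
grip_force: 30.0
```

{"method": "arm_command", "body": {
  "delta_pos": [
    [-0.05,-0.066,0],
    [-0.14,-0.185,0],
    [-0.24,-0.317,0],
    [-0.34,-0.449,0],
    [-0.44,-0.58,0]
  ],
  "delta_rot": [
    [0,0,0.01],
    [0,0,0.03],
    [0,0,0.05],
    [0,0,0.07],
    [0,0,0.09]
  ],
  "claw": [0.9,0.9,0.9,0.9,0.9]
}}

```text
t: 4.62
eef_pos: [540.7, -123.1, 133.1]
tcp_rot: [3.141, -0.001, 0.134]
ft_force: [0.4, -1.6, -1.7]
opening: 0.3
grip_force: 30.0
```

{"method": "arm_command", "body": {
  "delta_pos": [
    [-0.1,-0.132,0],
    [-0.2,-0.264,0],
    [-0.28,-0.37,0],
    [-0.32,-0.423,0],
    [-0.327,-0.434,0]
  ],
  "delta_rot": [
    [0,0,0.01],
    [0,0,0.016],
    [0,0,0.016],
    [0,0,0.016],
    [0,0,0.016]
  ],
  "claw": [0.9,0.9,0.9,0.9,0.9]
}}

```text
t: 5.03
eef_pos: [458.7, -232.8, 133.1]
tcp_rot: [3.141, -0.0, 0.154]
ft_force: [-0.4, 0.9, -1.4]
opening: 0.295
grip_force: 30.0
```

{"method": "arm_command", "body": {
  "delta_pos": [
    [0,0,-0.12],
    [0,0,-0.26],
    [0,0,-0.38],
    [0,0,-0.44],
    [0,0,-0.456]
  ],
  "delta_rot": [
    [0,0,0],
    [0,0,0],
    [0,0,0],
    [0,0,0],
    [0,0,0]
  ],
  "claw": [0.9,0.9,0.9,0.9,0.9]
}}

```text
t: 5.45
eef_pos: [459.9, -229.5, 16.8]
tcp_rot: [-3.139, 0.003, 0.157]
ft_force: [-7.0, 4.2, 35.3]
opening: 0.299
grip_force: 30.0
```

{"method": "arm_command", "body": {
  "delta_pos": [
    [0,0,0],
    [0,0,0],
    [0,0,0],
    [0,0,0],
    [0,0,0]
  ],
  "delta_rot": [
    [0,0,0],
    [0,0,0],
    [0,0,0],
    [0,0,0],
    [0,0,0]
  ],
  "claw": [0.9,0.66,0.56,0.54,0.54]
}}

```text
t: 5.87
eef_pos: [460.7, -230.8, 18.8]
tcp_rot: [3.141, -0.001, 0.157]
ft_force: [0.2, 0.2, 0.5]
opening: 0.448
grip_force: 0.0
```

{"method": "arm_command", "body": {
  "delta_pos": [
    [0,0,0.06],
    [0,0,0.18],
    [0,0,0.3],
    [0.02,0.02,0.42],
    [0.06,0.056,0.46]
  ],
  "delta_rot": [
    [0,0,0],
    [0,0,0],
    [0,0,0],
    [0,0,0],
    [0,0,-0.02]
  ],
  "claw": [0.54,0.54,0.54,0.4,0.3]
}}

```text
t: 6.28
eef_pos: [476.0, -217.6, 137.3]
tcp_rot: [3.138, -0.004, 0.125]
ft_force: [1.1, -0.8, 0.8]
opening: 0.551
grip_force: 0.0
```

{"method": "arm_command", "body": {
  "delta_pos": [
    [0.1,0.093,0],
    [0.2,0.186,0],
    [0.31,0.289,0],
    [0.42,0.391,0],
    [0.53,0.493,0]
  ],
  "delta_rot": [
    [0,0,-0.02],
    [0,0,-0.05],
    [0,0,-0.08],
    [0,0,-0.1],
    [0,0,-0.1245]
  ],
  "claw": [0.24,0.24,0.24,0.24,0.24]
}}

```text
t: 6.7
eef_pos: [608.9, -92.0, 133.7]
tcp_rot: [3.141, -0.001, -0.072]
ft_force: [-1.3, -0.3, -0.6]
opening: 0.757
grip_force: 0.0
```

{"method": "arm_command", "body": {
  "delta_pos": [
    [0.1,0.093,0],
    [0.158,0.147,0],
    [0.158,0.147,0],
    [0.158,0.147,0],
    [0.158,0.147,0]
  ],
  "delta_rot": [
    [0,0,0],
    [0,0,0],
    [0,0,0],
    [0,0,0],
    [0,0,0]
  ],
  "claw": [0.24,0.24,0.24,0.24,0.24]
}}

```text
t: 7.12
eef_pos: [646.6, -57.1, 133.2]
tcp_rot: [3.141, 0.001, -0.07]
ft_force: [0.2, -0.3, -0.6]
opening: 0.761
grip_force: 0.0
```

```bash
python3 - <<'E'
from h import *
s=state();print(s['eef_pos'].round(1),s['tcp_rot'].round(4),s['opening'])
shot('wrist','w6');shot('top','t6')
a=np.vstack([cv2.imread('pics/w6.png')[:300],cv2.resize(cv2.imread('pics/t6.png')[120:250,240:400],(640,520))[:300]])
cv2.imwrite('pics/v6.png',a)
E
```

```text
[646.6 -57.1 133.2] [ 3.1414e+00  5.0000e-04 -7.0400e-02] 0.7607185434060205
```

View pics/v6.png

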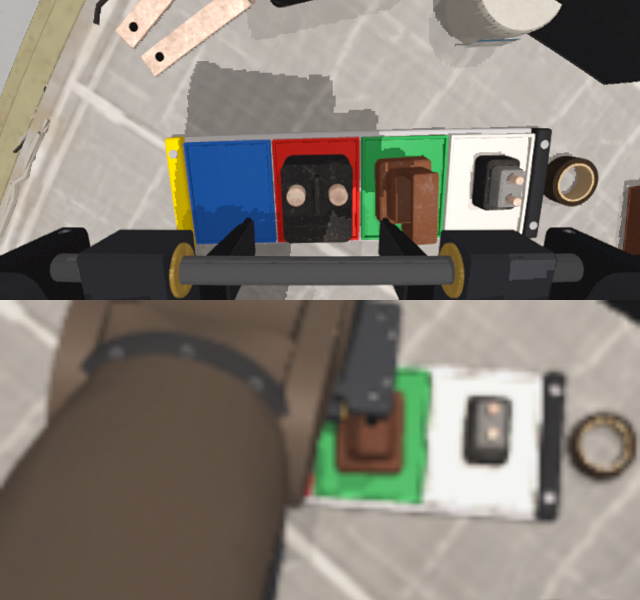

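The fingers are centred on the contactor (both at column 316.5). Descending and gripping.

{"method": "arm_command", "body": {
  "delta_pos": [
    [0,0,-0.1],
    [0,0,-0.22],
    [0,0,-0.32],
    [0,0,-0.38],
    [0,0,-0.4]
  ],
  "delta_rot": [
    [0,0,0],
    [0,0,0],
    [0,0,0],
    [0,0,0],
    [0,0,0]
  ],
  "claw": [0.24,0.24,0.24,0.24,0.24]
}}

```text
t: 7.63
eef_pos: [645.7, -57.6, 30.9]
tcp_rot: [-3.141, 0.004, -0.072]
ft_force: [-1.2, -0.0, -0.9]
opening: 0.76
grip_force: 0.0
```

{"method": "arm_command", "body": {
  "delta_pos": [
    [0,0,0],
    [0,0,0],
    [0,0,0],
    [0,0,0],
    [0,0,0]
  ],
  "delta_rot": [
    [0,0,0],
    [0,0,0],
    [0,0,0],
    [0,0,0],
    [0,0,0]
  ],
  "claw": [0.24,0.4,0.6,0.6,0.6]
}}

```text
t: 8.05
eef_pos: [647.9, -57.1, 34.6]
tcp_rot: [3.141, -0.002, -0.07]
ft_force: [-0.9, -1.8, 6.2]
opening: 0.611
grip_force: 30.0
```

{"method": "arm_command", "body": {
  "delta_pos": [
    [0,0,0.03],
    [0,0,0.11],
    [0,0,0.22],
    [0,0,0.33],
    [0,0,0.42]
  ],
  "delta_rot": [
    [0,0,0],
    [0,0,0],
    [0,0,0],
    [0,0,0],
    [0,0,0]
  ],
  "claw": [0.6,0.6,0.6,0.6,0.6]
}}

```text
t: 8.47
eef_pos: [647.0, -56.5, 140.1]
tcp_rot: [-3.141, 0.0, -0.07]
ft_force: [0.3, 0.1, -4.7]
opening: 0.609
grip_force: 29.8
```

{"method": "arm_command", "body": {
  "delta_pos": [
    [-0.05,-0.023,0],
    [-0.15,-0.07,0],
    [-0.27,-0.127,0],
    [-0.4,-0.188,0],
    [-0.53,-0.249,0]
  ],
  "delta_rot": [
    [0,0,0.01],
    [0,0,0.03],
    [0,0,0.05],
    [0,0,0.07],
    [0,0,0.09]
  ],
  "claw": [0.6,0.6,0.6,0.6,0.6]
}}

```text
t: 8.88
eef_pos: [512.9, -118.9, 138.2]
tcp_rot: [-3.141, 0.001, 0.073]
ft_force: [0.1, -0.7, -5.3]
opening: 0.615
grip_force: 29.8
```

{"method": "arm_command", "body": {
  "delta_pos": [
    [-0.12,-0.056,0],
    [-0.21,-0.099,0],
    [-0.25,-0.117,0],
    [-0.258,-0.121,0],
    [-0.258,-0.121,-0.06]
  ],
  "delta_rot": [
    [0,0,0.01],
    [0,0,0.0165],
    [0,0,0.0165],
    [0,0,0.0165],
    [0,0,0.0165]
  ],
  "claw": [0.6,0.6,0.6,0.6,0.6]
}}

```text
t: 9.3
eef_pos: [451.4, -150.0, 125.2]
tcp_rot: [3.139, -0.004, 0.096]
ft_force: [0.7, -0.7, -6.0]
opening: 0.611
grip_force: 29.8
```

{"method": "arm_command", "body": {
  "delta_pos": [
    [0,0,-0.1],
    [0,0,-0.2],
    [0,0,-0.28],
    [0,0,-0.325],
    [0,0,-0.34]
  ],
  "delta_rot": [
    [0,0,0],
    [0,0,0],
    [0,0,0],
    [0,0,0],
    [0,0,0]
  ],
  "claw": [0.6,0.6,0.6,0.6,0.6]
}}

```text
t: 9.72
eef_pos: [450.6, -148.7, 36.5]
tcp_rot: [-3.14, 0.002, 0.097]
ft_force: [-0.8, -0.4, -6.0]
opening: 0.608
grip_force: 29.8
```

{"method": "arm_command", "body": {
  "delta_pos": [
    [0,0,-0.005],
    [0,0,-0.01],
    [0,0,-0.014],
    [0,0,-0.016],
    [0,0,-0.018]
  ],
  "delta_rot": [
    [0,0,0],
    [0,0,0],
    [0,0,0],
    [0,0,0],
    [0,0,0]
  ],
  "claw": [0.6,0.6,0.6,0.6,0.6]
}}

```text
t: 10.13
eef_pos: [450.7, -149.4, 34.5]
tcp_rot: [3.141, -0.001, 0.097]
ft_force: [-1.5, 1.8, 12.8]
opening: 0.612
grip_force: 30.1
```

{"method": "arm_command", "body": {
  "delta_pos": [
    [0,0,0],
    [0,0,0],
    [0,0,0],
    [0,0,0],
    [0,0,0]
  ],
  "delta_rot": [
    [0,0,0],
    [0,0,0],
    [0,0,0],
    [0,0,0],
    [0,0,0]
  ],
  "claw": [0.5,0.35,0.25,0.25,0.25]
}}

```text
t: 10.55
eef_pos: [450.4, -149.4, 33.8]
tcp_rot: [3.141, -0.0, 0.097]
ft_force: [-0.2, -0.6, -0.4]
opening: 0.742
grip_force: 0.0
```

{"method": "arm_command", "body": {
  "delta_pos": [
    [0,0,0.06],
    [0,0,0.16],
    [0,0,0.28],
    [0,0,0.4],
    [0,0,0.46]
  ],
  "delta_rot": [
    [0,0,0],
    [0,0,0],
    [0,0,0],
    [0,0,0],
    [0,0,0]
  ],
  "claw": [0.25,0.25,0.25,0.3,0.4]
}}

```text
t: 10.97
eef_pos: [450.9, -149.6, 151.6]
tcp_rot: [3.14, -0.003, 0.097]
ft_force: [0.0, 0.1, -0.2]
opening: 0.678
grip_force: 0.0
```

{"method": "arm_command", "body": {
  "delta_pos": [
    [0.06,0.004,0],
    [0.2,0.012,0],
    [0.35,0.021,0],
    [0.5,0.03,0],
    [0.65,0.04,0]
  ],
  "delta_rot": [
    [0,0,-0.01],
    [0,0,-0.03],
    [0,0,-0.05],
    [0,0,-0.064],
    [0,0,-0.064]
  ],
  "claw": [0.5,0.6,0.62,0.62,0.62]
}}

```text
t: 11.38
eef_pos: [614.4, -139.0, 148.8]
tcp_rot: [3.141, -0.0, -0.005]
ft_force: [-0.6, -0.5, 0.6]
opening: 0.39
grip_force: 0.0
```

{"method": "arm_command", "body": {
  "delta_pos": [
    [0.1,0.006,0],
    [0.123,0.007,0],
    [0.123,0.007,0],
    [0.123,0.007,0],
    [0.123,0.007,0]
  ],
  "delta_rot": [
    [0,0,0],
    [0,0,0],
    [0,0,0],
    [0,0,0],
    [0,0,0]
  ],
  "claw": [0.62,0.62,0.62,0.62,0.62]
}}

```text
t: 11.8
eef_pos: [642.3, -137.6, 148.6]
tcp_rot: [-3.141, 0.001, -0.004]
ft_force: [-0.1, 0.9, -0.3]
opening: 0.382
grip_force: 0.0
```

```bash
python3 - <<'E'
from h import *
s=state();print(s['eef_pos'].round(1),s['tcp_rot'].round(4),s['opening'])
shot('wrist','w7');shot('side','s7')
a=np.vstack([cv2.imread('pics/w7.png')[:290],cv2.resize(cv2.imread('pics/s7.png')[140:290,130:370],(640,400))[:310]])
cv2.imwrite('pics/v7.png',a)
E
```

```text
[ 642.3 -137.6  148.6] [-3.1415e+00  9.0000e-04 -3.9000e-03] 0.3821707846849099
```

View pics/v7.png

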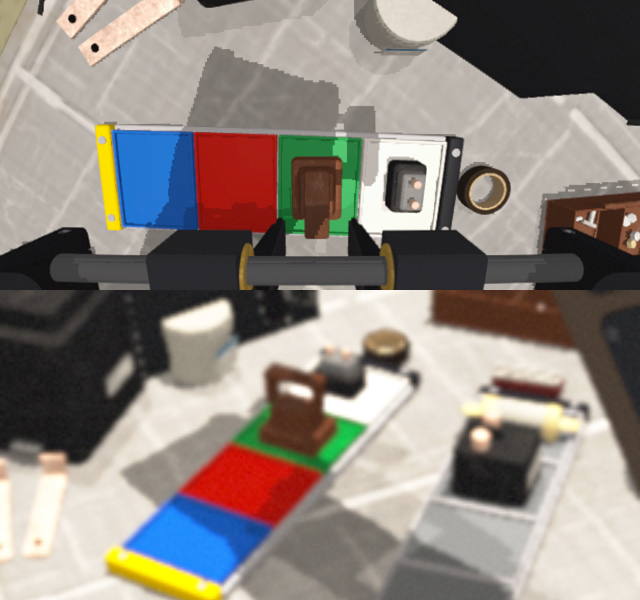

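The bar (column 317) is centred between the fingers. In the side view the fuse and contactor stand in the last two refit bays. Descending.

{"method": "arm_command", "body": {
  "delta_pos": [
    [0,0,-0.1],
    [0,0,-0.2],
    [0,0,-0.28],
    [0,0,-0.335],
    [0,0,-0.35]
  ],
  "delta_rot": [
    [0,0,0],
    [0,0,0],
    [0,0,0],
    [0,0,0],
    [0,0,0]
  ],
  "claw": [0.62,0.62,0.62,0.62,0.62]
}}

```text
t: 12.32
eef_pos: [642.0, -137.5, 59.2]
tcp_rot: [-3.141, 0.003, -0.004]
ft_force: [-0.3, -0.0, 0.3]
opening: 0.379
grip_force: 0.0
```

{"method": "arm_command", "body": {
  "delta_pos": [
    [0,0,0],
    [0,0,0],
    [0,0,0],
    [0,0,0],
    [0,0,0]
  ],
  "delta_rot": [
    [0,0,0],
    [0,0,0],
    [0,0,0],
    [0,0,0],
    [0,0,0]
  ],
  "claw": [0.62,0.8,1.0,1.0,1.0]
}}

```text
t: 12.73
eef_pos: [643.9, -137.6, 62.3]
tcp_rot: [3.141, -0.002, -0.004]
ft_force: [-0.6, 0.6, 5.1]
opening: 0.205
grip_force: 30.0
```

{"method": "arm_command", "body": {
  "delta_pos": [
    [0,0,0.03],
    [0,0,0.11],
    [0,0,0.22],
    [0,0,0.32],
    [0,0,0.38]
  ],
  "delta_rot": [
    [0,0,0],
    [0,0,0],
    [0,0,0],
    [0,0,0],
    [0,0,0]
  ],
  "claw": [1,1,1,1,1]
}}

```text
t: 13.15
eef_pos: [644.0, -137.6, 159.2]
tcp_rot: [3.141, -0.002, -0.004]
ft_force: [0.7, -0.6, -2.8]
opening: 0.208
grip_force: 30.0
```

{"method": "arm_command", "body": {
  "delta_pos": [
    [-0.04,0.014,0],
    [-0.14,0.048,0],
    [-0.27,0.092,0],
    [-0.4,0.137,0],
    [-0.53,0.181,0]
  ],
  "delta_rot": [
    [0,0,0.01],
    [0,0,0.03],
    [0,0,0.05],
    [0,0,0.07],
    [0,0,0.09]
  ],
  "claw": [1,1,1,1,1]
}}

```text
t: 13.57
eef_pos: [509.2, -91.6, 156.3]
tcp_rot: [-3.142, 0.0, 0.139]
ft_force: [0.5, 0.2, -2.6]
opening: 0.208
grip_force: 30.0
```

{"method": "arm_command", "body": {
  "delta_pos": [
    [-0.12,0.041,0],
    [-0.21,0.072,0],
    [-0.265,0.09,0],
    [-0.284,0.097,0],
    [-0.284,0.097,0]
  ],
  "delta_rot": [
    [0,0,0.01],
    [0,0,0.0165],
    [0,0,0.0165],
    [0,0,0.0165],
    [0,0,0.0165]
  ],
  "claw": [1,1,1,1,1]
}}

```text
t: 13.98
eef_pos: [439.6, -67.8, 156.8]
tcp_rot: [3.141, -0.0, 0.164]
ft_force: [0.9, 0.5, -3.7]
opening: 0.203
grip_force: 30.0
```

{"method": "arm_command", "body": {
  "delta_pos": [
    [0,0,-0.06],
    [0,0,-0.16],
    [0,0,-0.26],
    [0,0,-0.33],
    [0,0,-0.355]
  ],
  "delta_rot": [
    [0,0,0],
    [0,0,0],
    [0,0,0],
    [0,0,0],
    [0,0,0]
  ],
  "claw": [1,1,1,1,1]
}}

```text
t: 14.4
eef_pos: [440.4, -68.2, 65.3]
tcp_rot: [-3.141, 0.002, 0.163]
ft_force: [0.1, -0.2, -3.5]
opening: 0.208
grip_force: 30.0
```

{"method": "arm_command", "body": {
  "delta_pos": [
    [0,0,-0.006],
    [0,0,-0.012],
    [0,0,-0.016],
    [0,0,-0.02],
    [0,0,-0.023]
  ],
  "delta_rot": [
    [0,0,0],
    [0,0,0],
    [0,0,0],
    [0,0,0],
    [0,0,0]
  ],
  "claw": [1,1,1,1,1]
}}

```text
t: 14.82
eef_pos: [440.5, -68.1, 62.3]
tcp_rot: [3.141, -0.001, 0.164]
ft_force: [0.0, 0.0, -3.5]
opening: 0.208
grip_force: 30.0
```

{"method": "arm_command", "body": {
  "delta_pos": [
    [0,0,-0.002],
    [0,0,-0.003],
    [0,0,-0.004],
    [0,0,-0.004],
    [0,0,-0.004]
  ],
  "delta_rot": [
    [0,0,0],
    [0,0,0],
    [0,0,0],
    [0,0,0],
    [0,0,0]
  ],
  "claw": [1,1,1,1,1]
}}

```text
t: 15.23
eef_pos: [440.5, -68.1, 62.2]
tcp_rot: [3.14, -0.002, 0.164]
ft_force: [-3.6, 1.2, 17.5]
opening: 0.207
grip_force: 30.0
```

{"method": "arm_command", "body": {
  "delta_pos": [
    [0,0,0],
    [0,0,0],
    [0,0,0],
    [0,0,0],
    [0,0,0]
  ],
  "delta_rot": [
    [0,0,0],
    [0,0,0],
    [0,0,0],
    [0,0,0],
    [0,0,0]
  ],
  "claw": [0.8,0.7,0.62,0.62,0.62]
}}

```text
t: 15.65
eef_pos: [440.2, -68.1, 60.8]
tcp_rot: [3.141, -0.0, 0.164]
ft_force: [-0.4, -0.3, -0.2]
opening: 0.367
grip_force: 0.0
```

{"method": "arm_command", "body": {
  "delta_pos": [
    [0,0,0.05],
    [0,0,0.14],
    [0,0,0.26],
    [0,0,0.34],
    [0,0,0.36]
  ],
  "delta_rot": [
    [0,0,0],
    [0,0,0],
    [0,0,0],
    [0,0,0],
    [0,0,0]
  ],
  "claw": [0.62,0.62,0.55,0.54,0.54]
}}

```text
t: 16.07
eef_pos: [441.0, -68.3, 153.3]
tcp_rot: [3.14, -0.004, 0.164]
ft_force: [0.3, -0.3, 1.7]
opening: 0.456
grip_force: 0.0
```

{"method": "arm_command", "body": {
  "delta_pos": [
    [0.06,-0.045,0],
    [0.17,-0.128,0],
    [0.29,-0.219,0],
    [0.41,-0.309,0],
    [0.53,-0.399,0]
  ],
  "delta_rot": [
    [0,0,-0.02],
    [0,0,-0.05],
    [0,0,-0.08],
    [0,0,-0.11],
    [0,0,-0.136]
  ],
  "claw": [0.54,0.54,0.54,0.54,0.54]
}}

```text
t: 16.48
eef_pos: [573.5, -168.8, 149.7]
tcp_rot: [-3.141, 0.001, -0.052]
ft_force: [0.0, 0.1, 0.3]
opening: 0.459
grip_force: 0.0
```

{"method": "arm_command", "body": {
  "delta_pos": [
    [0.12,-0.09,0],
    [0.22,-0.166,0],
    [0.285,-0.215,0],
    [0.294,-0.222,0],
    [0.294,-0.222,0]
  ],
  "delta_rot": [
    [0,0,0],
    [0,0,0],
    [0,0,0],
    [0,0,0],
    [0,0,0]
  ],
  "claw": [0.54,0.54,0.54,0.54,0.54]
}}

```text
t: 16.9
eef_pos: [646.0, -223.7, 148.8]
tcp_rot: [-3.141, 0.002, -0.051]
ft_force: [0.0, -0.0, -0.4]
opening: 0.462
grip_force: 0.0
```

```bash
python3 - <<'E'
from h import *
s=state();print(s['eef_pos'].round(1),s['tcp_rot'].round(4),s['opening'])
shot('wrist','w8');shot('side','s8')
a=np.vstack([cv2.imread('pics/w8.png')[:290],cv2.resize(cv2.imread('pics/s8.png')[140:290,130:370],(640,400))[:310]])
cv2.imwrite('pics/v8.png',a)
E
```

```text
[ 646.  -223.7  148.8] [-3.141e+00  1.800e-03 -5.060e-02] 0.4623888608738825
```

View pics/v8.png

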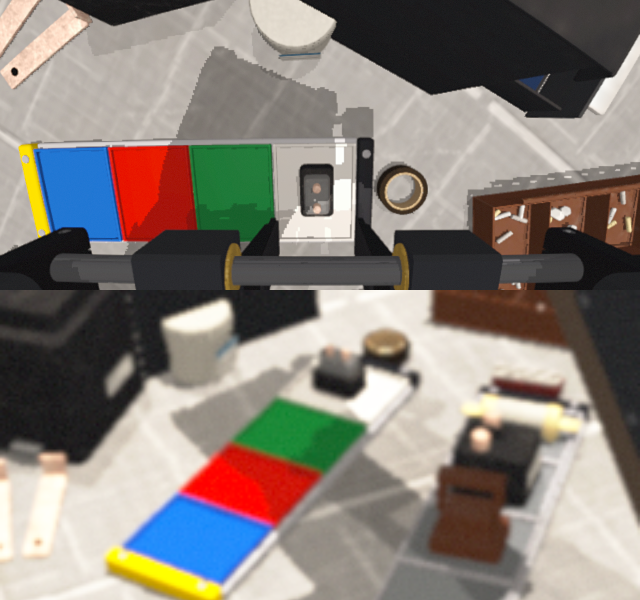

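The connector (column 317) is centred. I'll narrow the fingers slightly and go down.

{"method": "arm_command", "body": {
  "delta_pos": [
    [0,0,-0.1],
    [0,0,-0.22],
    [0,0,-0.34],
    [0,0,-0.44],
    [0,0,-0.5]
  ],
  "delta_rot": [
    [0,0,0],
    [0,0,0],
    [0,0,0],
    [0,0,0],
    [0,0,0]
  ],
  "claw": [0.57,0.57,0.57,0.57,0.57]
}}

```text
t: 17.42
eef_pos: [644.2, -221.9, 23.1]
tcp_rot: [-3.14, 0.003, -0.049]
ft_force: [0.1, 0.1, 0.2]
opening: 0.429
grip_force: 0.0
```

{"method": "arm_command", "body": {
  "delta_pos": [
    [0,0,-0.016],
    [0,0,-0.032],
    [0,0,-0.032],
    [0,0,-0.032],
    [0,0,-0.032]
  ],
  "delta_rot": [
    [0,0,0],
    [0,0,0],
    [0,0,0],
    [0,0,0],
    [0,0,0]
  ],
  "claw": [0.57,0.57,0.57,0.75,0.9]
}}

```text
t: 17.83
eef_pos: [646.5, -223.4, 19.0]
tcp_rot: [3.141, -0.002, -0.05]
ft_force: [1.1, 1.5, 1.3]
opening: 0.352
grip_force: 30.0
```

{"method": "arm_command", "body": {
  "delta_pos": [
    [0,0,0],
    [0,0,0],
    [0,0,0.04],
    [0,0,0.12],
    [0,0,0.22]
  ],
  "delta_rot": [
    [0,0,0],
    [0,0,0],
    [0,0,0],
    [0,0,0],
    [0,0,0]
  ],
  "claw": [0.9,0.9,0.9,0.9,0.9]
}}

```text
t: 18.25
eef_pos: [645.3, -223.0, 72.6]
tcp_rot: [-3.141, 0.002, -0.05]
ft_force: [-0.6, -0.1, 0.0]
opening: 0.356
grip_force: 30.0
```

{"method": "arm_command", "body": {
  "delta_pos": [
    [0,0,0.1],
    [-0.03,0.033,0.2],
    [-0.1,0.109,0.26],
    [-0.18,0.197,0.26],
    [-0.27,0.295,0.26]
  ],
  "delta_rot": [
    [0,0,0],
    [0,0,0.01],
    [0,0,0.02],
    [0,0,0.04],
    [0,0,0.06]
  ],
  "claw": [0.9,0.9,0.9,0.9,0.9]
}}

```text
t: 18.67
eef_pos: [578.3, -149.4, 139.4]
tcp_rot: [3.14, -0.003, 0.045]
ft_force: [0.3, 0.5, -1.9]
opening: 0.356
grip_force: 30.0
```

{"method": "arm_command", "body": {
  "delta_pos": [
    [-0.1,0.109,0],
    [-0.2,0.219,0],
    [-0.3,0.328,0],
    [-0.4,0.437,0],
    [-0.5,0.547,0]
  ],
  "delta_rot": [
    [0,0,0.01],
    [0,0,0.02],
    [0,0,0.03],
    [0,0,0.04],
    [0,0,0.0465]
  ],
  "claw": [0.9,0.9,0.9,0.9,0.9]
}}

```text
t: 19.08
eef_pos: [452.2, -11.8, 138.4]
tcp_rot: [3.141, -0.001, 0.118]
ft_force: [0.5, 0.1, 0.1]
opening: 0.355
grip_force: 30.0
```

{"method": "arm_command", "body": {
  "delta_pos": [
    [-0.06,0.066,0],
    [-0.095,0.104,0],
    [-0.095,0.104,0],
    [-0.095,0.104,-0.04],
    [-0.095,0.104,-0.12]
  ],
  "delta_rot": [
    [0,0,0],
    [0,0,0],
    [0,0,0],
    [0,0,0],
    [0,0,0]
  ],
  "claw": [0.9,0.9,0.9,0.9,0.9]
}}

```text
t: 19.5
eef_pos: [432.2, 12.5, 109.2]
tcp_rot: [3.14, -0.005, 0.117]
ft_force: [0.4, 0.2, -1.2]
opening: 0.357
grip_force: 30.0
```

{"method": "arm_command", "body": {
  "delta_pos": [
    [0,0,-0.08],
    [0,0,-0.17],
    [0,0,-0.25],
    [0,0,-0.31],
    [0,0,-0.335]
  ],
  "delta_rot": [
    [0,0,0],
    [0,0,0],
    [0,0,0],
    [0,0,0],
    [0,0,0]
  ],
  "claw": [0.9,0.9,0.9,0.9,0.9]
}}

```text
t: 19.92
eef_pos: [430.5, 12.4, 22.2]
tcp_rot: [-3.141, 0.001, 0.116]
ft_force: [-0.3, -1.1, 0.6]
opening: 0.359
grip_force: 30.0
```

{"method": "arm_command", "body": {
  "delta_pos": [
    [0,0,-0.006],
    [0,0,-0.012],
    [0,0,-0.018],
    [0,0,-0.022],
    [0,0,-0.024]
  ],
  "delta_rot": [
    [0,0,0],
    [0,0,0],
    [0,0,0],
    [0,0,0],
    [0,0,0]
  ],
  "claw": [0.9,0.9,0.9,0.9,0.9]
}}

```text
t: 20.33
eef_pos: [430.4, 13.1, 18.9]
tcp_rot: [3.141, -0.002, 0.118]
ft_force: [-3.1, -1.4, 21.9]
opening: 0.358
grip_force: 30.0
```

{"method": "arm_command", "body": {
  "delta_pos": [
    [0,0,0],
    [0,0,0],
    [0,0,0],
    [0,0,0],
    [0,0,0]
  ],
  "delta_rot": [
    [0,0,0],
    [0,0,0],
    [0,0,0],
    [0,0,0],
    [0,0,0]
  ],
  "claw": [0.75,0.62,0.56,0.56,0.56]
}}

```text
t: 20.75
eef_pos: [429.9, 13.3, 18.1]
tcp_rot: [3.141, -0.0, 0.117]
ft_force: [0.3, 1.0, 0.3]
opening: 0.436
grip_force: 0.0
```

{"method": "arm_command", "body": {
  "delta_pos": [
    [0,0,0.06],
    [0,0,0.18],
    [0,0,0.32],
    [0,0,0.46],
    [0,0,0.6]
  ],
  "delta_rot": [
    [0,0,0],
    [0,0,0],
    [0,0,0],
    [0,0,0],
    [0,0,0]
  ],
  "claw": [0.56,0.56,0.56,0.56,0.56]
}}

```text
t: 21.17
eef_pos: [429.3, 13.3, 169.6]
tcp_rot: [-3.142, 0.001, 0.117]
ft_force: [0.6, -0.3, 0.5]
opening: 0.44
grip_force: 0.0
```

{"method": "arm_command", "body": {
  "delta_pos": [
    [0.04,-0.08,0.12],
    [0.08,-0.16,0.24],
    [0.12,-0.24,0.36],
    [0.16,-0.32,0.48],
    [0.18,-0.4,0.56]
  ],
  "delta_rot": [
    [0,0,0],
    [0,0,0],
    [0,0,0],
    [0,0,0],
    [0,0,0]
  ],
  "claw": [0.56,0.56,0.56,0.56,0.56]
}}

```text
t: 21.58
eef_pos: [475.7, -87.8, 310.9]
tcp_rot: [3.14, -0.003, 0.118]
ft_force: [0.4, -1.0, -0.6]
opening: 0.438
grip_force: 0.0
```

{"method": "arm_command", "body": {
  "delta_pos": [
    [0.02,-0.02,0],
    [0.04,-0.04,0],
    [0.06,-0.06,0],
    [0.06,-0.06,0],
    [0.06,-0.06,0]
  ],
  "delta_rot": [
    [0,0,0],
    [0,0,0],
    [0,0,0],
    [0,0,0],
    [0,0,0]
  ],
  "claw": [0.56,0.56,0.56,0.56,0.56]
}}

```text
t: 22.0
eef_pos: [489.5, -101.3, 306.7]
tcp_rot: [-3.141, 0.002, 0.118]
ft_force: [0.9, -0.7, 0.1]
opening: 0.441
grip_force: 0.0
```

```bash
python3 - <<'E'
from h import *
shot('wrist','w9')
cv2.imwrite('pics/v9.png',cv2.resize(cv2.imread('pics/w9.png')[60:260,150:470],(800,500),interpolation=cv2.INTER_CUBIC))
E
```

```text
(no output)
```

View pics/v9.png

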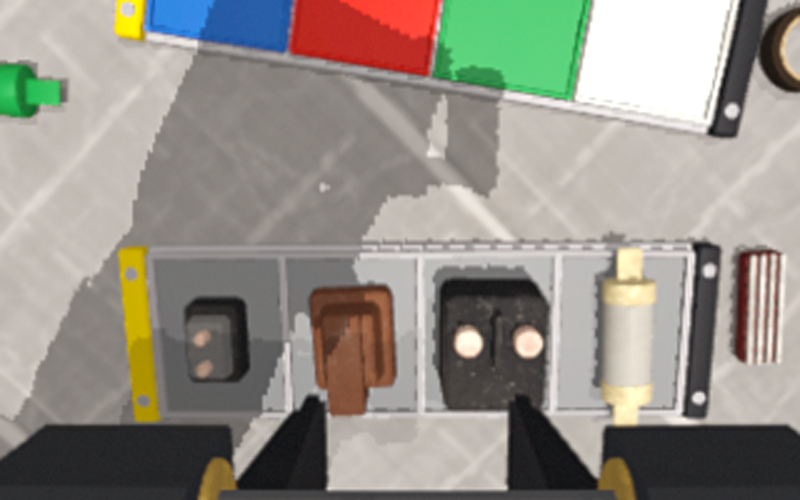

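All four parts stand in their refit bays in reverse order: connector (216,340), plug (350,340), contactor (495,345), fuse (628,335). A quick numeric check of how well they are centred.

```bash
python3 - <<'E'
from b import *
c,im=load('w9');a=.1248
R=np.array([[np.cos(a),-np.sin(a)],[np.sin(a),np.cos(a)]]);C=np.array([445,-108.6])
f=lambda p:np.array([p[0]/2.5+150,p[1]/2.5+60])
def rk(p,z): return ((onz(c,[p],z)[:,:2]-C)@R)[0].round(1)
for n,p,z,w in(('yel screw',(131,274),18.4,4),('blk screw',(698,397),18.4,4),('pin1',(202,338),60,4),('pin2',(202,369),60,4),('studA',(468,342),77,7),('studB',(528,342),77,7)):
    q,k=blob(im,f(p),w,'y' if n[0]=='y' else 'b');print(n,k,rk(q,z))
for n,p,z in(('fuse top end',(629,250),29),('fuse L',(602,335),29),('fuse R',(655,335),29),('bar far L',(322,305),84),('bar far R',(366,305),84),('bar near L',(330,412),84),('bar near R',(366,412),84),('cont top L',(440,345),64),('cont top R',(547,345),64),('cont bot',(495,408),64)):
    print(n,rk(f(p),z))
E
```

```text
yel screw 23 [ 40.2 172.9]
blk screw 19 [ -39.9 -172.9]
pin1 13 [ 10.1 122.2]
pin2 21 [ -7.4 121.3]
studA 80 [ 11.5 -25.5]
studB 80 [ 10.7 -57.5]
fuse top end [  53.1 -121.5]
fuse L [   2.6 -108.3]
fuse R [   2.4 -140. ]
bar far L [33.2 50.1]
bar far R [33.  27.4]
bar near L [-24.9  47.9]
bar near R [-25.1  28.8]
cont top L [  6.3 -11.2]
cont top R [  5.9 -69.8]
cont bot [-30.3 -41.9]
```

```bash
python3 -c "
from cell import *
print(job_done())"
```

```text
the job is handed in; nothing more can be done
None
```

The job is handed in: all four parts stand upright in the refit rack in reverse order (yellow end to black end: connector half, service plug, contactor, fuse), within a few mm of their bay centres, done in about 22 s.

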